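# Move a slide carrier from drying rack to slide reader with a plate lifter

### The job

Pick up the orange-handled steel lifter, slide its blade under the blue slide carrier on the aluminium drying rack, lift the carrier clear and carry it level to the black stage of the slide reader, setting it down gently, centred to about a centimetre and square on the two stage rails. Then draw the blade out and stand the lifter upright, flat on the bench, and let go. Never touch the carrier with the gripper or arm, never let it drop, and leave the kit box, the hand scanner and the reagent jar alone.

Things in the scene. Friction and masses are not known exactly. Their poses are not given: they have to be found in the camera images.
- carrier: Flat rectangular blue slide carrier with four glass slides shown on its top: 90 (its x) by 120 (its y) by 6 mm, slides up to 1.5 mm higher, about 0.1 kg. Origin: centre of its underside; z up. It rests on the two rails of the rack, its x nearly along the rack's x, underside 22 mm above the bench.
- lifter: Loose steel lifter (spatula), 0.24 kg, standing on its flat blade. Origin: on the blade's underside below the handle; x points along the blade to its free tip, z up. Blade 3 mm thick, 54 mm wide, from x = -35 to +120 mm. Steel neck 14 mm square up to z = 45 mm, then an orange handle 24 by 24 mm from z = 45 to 105 mm. Well balanced with the carrier's centre at x = 75 mm.
- lifter_grip (a point): Middle of the lifter's orange handle, on its axis, 80 mm above the blade's underside; axes as the lifter.
- lifter_tip (a point): Middle of the free end edge of the lifter's blade, 120 mm ahead of the handle's axis.
- rack: Fixed aluminium drying rack. Origin on the bench below the middle of the carrier's place; x points into it (the way the blade goes in; open front at -x), z up. Two rails along x, 20 mm wide, centred at y = -50 and +50 mm, from x = -48 mm, tops at z = 22 mm; between them an 80 mm channel over bare bench.
- rack_top (a point): Centre of the carrier's place on the rack, level with the rail tops, 22 mm above the bench; axes as the rack. Behind the carrier, stops on the rails stand 10 mm above them from x = 52 mm, and a crossbar spans the channel at x = 60 to 68 mm, 24 to 32 mm above the bench.
- reader: Fixed low slide reader. Origin on the bench below the middle of its stage; x points from the stage into the machine (the way the blade goes in), z up. Stage: black plate, x = -55 to 65 mm, 140 mm wide, 14 mm thick, with two grey rails along x. Behind it the white machine: x = 75 to 215 mm, 180 mm wide, 65 mm high.
- reader_stage (a point): Where the middle of the carrier's underside belongs: stage centre at rail top, 34 mm above the bench; axes as the reader. Rails 20 mm wide, centred at y = -50 and +50 mm, x = -48 to 48 mm; between them a channel 80 mm wide, 20 mm deep, open to the front (-x). Yellow marks on the rails: the carrier's front and back edges.
- kit_box: Bystander: white and light blue carton, 120 by 160 by 70 mm high; origin at the centre of its underside.
- scanner: Bystander: grey hand scanner lying down, 163 mm long (x), up to 68 mm wide, 45 mm high; origin at its underside.
- reagent: Bystander: small closed jar, 44 mm in diameter, 75 mm high; origin at the centre of its underside.

How it is judged:
By the outcome, as a careful person would: the job done as asked, in the order asked, and still so for the second after the job is handed in, with the robot touching nothing.
It also fails if it takes over 64 s, if anything falls off the work surface, if the arm or the gripper's body presses on something with over 40 N, if the wrist force passes 120 N, or if a joint passes its speed limit or range.

### The arm

A 7-joint arm with a two-finger parallel gripper is mounted at the origin on the work surface. World frame = base frame: x ahead of the robot, y to its left, z up, the work surface at z = 0. Lengths are in mm, angles in rad, forces in N, time in s.
With the tool pointing down it reaches from about 400 to 850 mm from the base axis. Payload 4.5 kg.
Tool frame: the origin (TCP) lies midway between the tips of the shut fingers; the grasp point (between the pads) lies behind it (bot.grip_depth is the z of the grasp point in the tool frame, in mm); z points along the fingers, y is the line along which they close (so a half turn about z gives the same grasp; the last joint's range is limited). The gripper opens to 88 mm and grips with 3 to 60 N. Pads are 18 mm wide; open, the fingers measure 123 mm over their backs; the gripper's body (75 mm by 187 mm) begins 45 mm behind the grasp point.
Start: joints at [1.187, 0.689, -0.195, 1.565, 0.157, 0.902, -0.215], TCP at [253.625, -571.251, 238.743] pointing down, gripper open.
Joint ranges: [-3.01, 3.01], [-0.46, 2.08], [-1.47, 1.51], [0.13, 2.56], [-1, 4.14], [0.04, 2.09], [-2.66, 2.66]. Speed limits (rad/s): [2.57, 2.57, 3.14, 3.14, 3.14, 3.14, 3.14].

### API

Orientations are given as a unit quaternion [w, x, y, z].
In Python, from station import bot gives the robot as it stands. The module is installed in compiled form; this text tells all that it offers. Calls block until the motion is done:
- bot.move_ptp(position, orientation): joint-space move of the TCP to a pose.
- bot.line_to(position, frame=None, velocity=150, stop_force=None): straight line of the TCP; frame=None keeps the orientation; velocity is the mean speed in mm/s. With stop_force (N) it stops when the force on the tool has changed by that much, and returns True; else False.
- bot.move_joints(angles): joint-space move.
- bot.gripper_open() and bot.close_gripper(f_grip=None): open the fingers fully, or close them until they stop; f_grip is the grip in N (None keeps the last).
- bot.pause(seconds).
- bot.inverse_kinematics(position, orientation): joint angles nearest the present ones, or None.
- bot.get_image(name): name is "side" or "top" or "wrist"; returns the picture (480x640x3 uint8, red, green, blue); there is no depth.
- bot.camera_info(name): a dict with "camera_matrix" (3x3 intrinsics, pixels), "world_from_camera" (4x4, takes a point from camera to world coordinates); the wrist camera has in their place "mount" (4x4, takes a point from camera to tool coordinates, whose origin is the TCP and whose axes are the flange's). Camera axes: x right, y up, looking along -z (the intrinsics and any distortion apply to the point x, -y, -z); pixel columns grow to the right and rows downward; lengths in mm; the calibration is good to about 2 mm. A picture is of the moment at which its call begins: read the wrist's pose just before it. camera_info takes no time and is no camera call.
A pose or a line that the arm cannot do raises bot.Unreachable and nothing moves.
- bot.finish_job(): hands the job in; it is judged then, once.
Trained networks look in the newest picture that a camera, given by its name, has taken for a name from the list of things; names that differ only in an ending like _2 or _b are one class to them, and where a whole thing is asked for, a point or a joint stands for the part that bears it (a point fixed in the world has none). Each returns a list of dicts, best first, with "confidence" (0 to 1); they miss things now and then, are a little off and sometimes report something else, mostly with a low value. They report only what shows in the picture. A call takes as long as a camera call.
- bot.look_for(camera, label): "location" ([column, row] in pixels, amid what is visible of it).
- bot.landmark_of(camera, label): "location" ([column, row] in pixels: a listed point, or the origin of a listed thing).
Readings, each from a call of its own:
- bot.get_clock(): time.
- bot.get_joint_pos(): joint angles.
- bot.get_joint_velocities(): joint speeds.
- bot.get_effort(): joint torques, N m.
- bot.get_eef_pos(): TCP position.
- bot.get_ee_rot(): TCP orientation.
- bot.get_force(): force on the tool from outside, world axes, zero at the start.
- bot.get_torque(): the same for the moment, N m.
- bot.get_gripper_width(): finger opening in mm.
- bot.get_finger_force(): force on a finger pad.
Only numpy, scipy, OpenCV 4.12 (cv2) and the standard library are available. Lean on these libraries where they do the work, as an engineer would, in place of code of your own. Each camera call takes 0.05 s, during which the arm holds its last target. There are 200 camera calls.

## Working session

There is one attempt and no reset: what is moved stays moved. The work goes in short steps, each a Python script; the robot and the scene stay as the last script left them, time stands still between calls to the robot, and variables do not carry over. Pictures are saved under pics/ and viewed, at most 10 in all, crops included, and the job is handed in when it is done.

```bash
mkdir -p pics; ls; python3 - <<'E'
from station import bot
import cv2,numpy as np
for c in ["side","top"]:
    im=bot.get_image(c); cv2.imwrite(f"pics/{c}0.png",im[:,:,::-1])
    i=bot.camera_info(c); print(c,i)
    for n in ["lifter","lifter_grip","lifter_tip","carrier","rack","rack_top","reader","reader_stage","kit_box","scanner","reagent"]:
        r=bot.landmark_of(c,n); print(n,[(np.round(d["location"],1).tolist(),round(d["confidence"],2)) for d in r[:2]])
print(bot.camera_info("wrist"),bot.grip_depth,bot.get_clock(),bot.get_ee_rot())
E
```

```text
pics
side {'camera_matrix': array([[472.626177  ,   0.        , 316.12452327],
       [  0.        , 472.626177  , 238.67219684],
       [  0.        ,   0.        ,   1.        ]]), 'world_from_camera': array([[-8.32365347e-01,  2.88662329e-01, -4.73119423e-01,
         1.09780386e+01],
       [-5.54099521e-01, -4.51758726e-01,  6.99205102e-01,
         8.73201253e+02],
       [-1.19016544e-02,  8.44149343e-01,  5.35975967e-01,
         7.54731220e+02],
       [ 0.00000000e+00,  0.00000000e+00,  0.00000000e+00,
         1.00000000e+00]])}
lifter [([373.0, 278.9], 0.81)]
lifter_grip [([371.7, 254.1], 0.72), ([357.5, 215.8], 0.48)]
lifter_tip [([340.8, 259.7], 0.74)]
carrier [([358.3, 211.9], 0.82)]
rack [([359.5, 224.1], 0.61)]
rack_top [([359.3, 216.8], 0.78)]
reader [([263.5, 306.6], 0.66)]
reader_stage [([260.6, 289.5], 0.92)]
kit_box [([200.7, 405.6], 0.84)]
scanner [([429.8, 192.4], 0.59)]
reagent [([263.5, 244.1], 0.65)]
top {'camera_matrix': array([[573.21722882,   0.        , 325.08867858],
       [  0.        , 573.21722882, 235.86648733],
       [  0.        ,   0.        ,
[... 664 characters left out ...]
[([161.4, 272.1], 0.92)]
scanner [([524.5, 280.8], 0.85)]
reagent [([335.9, 181.3], 0.61)]
{'camera_matrix': array([[397.79770813,   0.        , 312.68991085],
       [  0.        , 397.79770813, 243.7473574 ],
       [  0.        ,   0.        ,   1.        ]]), 'mount': array([[-4.85934067e-04,  9.51994523e-01,  3.06114672e-01,
         7.88029571e+01],
       [ 9.99999782e-01,  3.25666311e-04,  5.74625892e-04,
        -5.01205875e-01],
       [ 4.47349466e-04,  3.06114885e-01, -9.51994473e-01,
        -1.47980761e+02],
       [ 0.00000000e+00,  0.00000000e+00,  0.00000000e+00,
         1.00000000e+00]])} -18.700000000000003 1.2 [7.76175708e-05 9.78255188e-01 2.07404868e-01 3.46639796e-05]
```

View pics/side0.png

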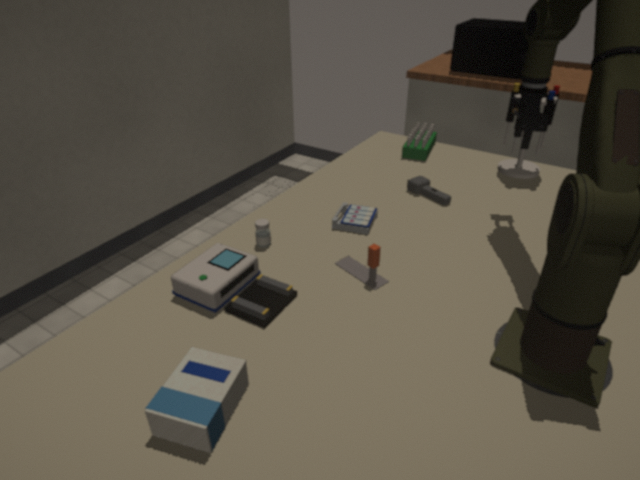

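View pics/top0.png

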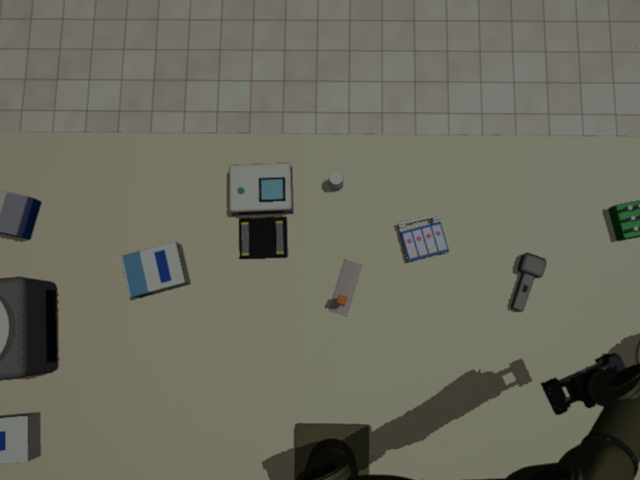

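```bash
cat > h.py <<'E'
from station import bot
import numpy as np, cv2
from scipy.spatial.transform import Rotation as R
def rot(q): return R.from_quat(np.roll(q,-1)).as_matrix()
def campose(c,tp=None,tq=None):
    i=bot.camera_info(c)
    if c!="wrist": return i["camera_matrix"],i["world_from_camera"]
    T=np.eye(4);T[:3,:3]=rot(tq);T[:3,3]=tp
    return i["camera_matrix"],T@i["mount"]
def at_z(K,W,px,z):
    d=np.linalg.inv(K)@[px[0],px[1],1]; d=W[:3,:3]@(d*[1,-1,-1]); o=W[:3,3]
    return o+d*(z-o[2])/d[2]
def proj(K,W,P):
    P=np.atleast_2d(P); p=(P-W[:3,3])@W[:3,:3]*[1,-1,-1]; p=p@K.T; return p[:,:2]/p[:,2:]
Z=dict(lifter=0,lifter_grip=80,lifter_tip=1.5,carrier=22,rack=0,rack_top=22,reader=0,reader_stage=34,kit_box=0,scanner=0,reagent=0)
def down(a):  # tool pointing down, tool x axis at world yaw a
    c,s=np.cos(a),np.sin(a)
    m=np.array([[c,s,0],[s,-c,0],[0,0,-1]]).T
    return np.roll(R.from_matrix(m.T).as_quat(),1)
E
python3 - <<'E'
from h import *
for c in ["side","top"]:
    K,W=campose(c)
    for n,z in Z.items():
        r=bot.landmark_of(c,n)
        if r: print(c,n,np.round(at_z(K,W,r[0]["location"],z)).tolist(),round(r[0]["confidence"],2))
print(rot(down(0.3)), rot(bot.get_ee_rot()))
E
```

```text
side lifter [443.0, -28.0, 0.0] 0.81
side lifter_grip [448.0, -22.0, 80.0] 0.72
side lifter_tip [558.0, -56.0, 2.0] 0.74
side carrier [633.0, -286.0, 22.0] 0.82
side rack [610.0, -255.0, 0.0] 0.61
side rack_top [615.0, -261.0, 22.0] 0.78
side reader [614.0, 214.0, 0.0] 0.66
side reader_stage [633.0, 198.0, 34.0] 0.92
side kit_box [533.0, 506.0, 0.0] 0.84
side scanner [509.0, -577.0, 0.0] 0.59
side reagent [791.0, -4.0, 0.0] 0.65
top lifter [442.0, -20.0, 0.0] 0.82
top lifter_grip [445.0, -29.0, 80.0] 0.85
top lifter_tip [551.0, -63.0, 2.0] 0.66
top carrier [612.0, -256.0, 22.0] 0.72
top reader [614.0, 217.0, 0.0] 0.56
top reader_stage [625.0, 206.0, 34.0] 0.65
top kit_box [521.0, 505.0, 0.0] 0.92
top scanner [509.0, -552.0, 0.0] 0.85
top reagent [799.0, -3.0, 0.0] 0.61
[[ 0.95533649  0.29552021  0.        ]
 [ 0.29552021 -0.95533649  0.        ]
 [ 0.          0.         -1.        ]] [[ 9.13965419e-01  4.05792074e-01  7.23296147e-05]
 [ 4.05792078e-01 -9.13965419e-01 -4.61963064e-05]
 [ 4.73606715e-05  7.15726112e-05 -9.99999996e-01]]
```

Side view: lifter at about (373,270), carrier/rack at (356,216), reader stage at (262,300). Top view: handle at (342,300), blade tip at (355,263), carrier at (424,240), stage at (263,238). The networks agree with both pictures. Next I take close wrist views of the rack, reader and lifter.

```bash
python3 - <<'E'
from h import *
import json
for n,p,ls in [("rack",[635,-256,210],["carrier","rack_top","rack"]),("reader",[655,204,230],["reader_stage","reader"]),("lifter",[515,-40,260],["lifter","lifter_grip","lifter_tip"])]:
    bot.move_ptp(p,down(0)); bot.pause(0.2)
    tp,tq=bot.get_eef_pos(),bot.get_ee_rot()
    im=bot.get_image("wrist"); cv2.imwrite(f"pics/w_{n}.png",im[:,:,::-1])
    json.dump([list(map(float,tp)),list(map(float,tq))],open(n+".json","w"))
    K,W=campose("wrist",tp,tq)
    for l in ls:
        r=bot.landmark_of("wrist",l)
        print(l,[(np.round(d["location"],1).tolist(),np.round(at_z(K,W,d["location"],Z[l]),1).tolist(),round(d["confidence"],2)) for d in r[:2]])
    print(bot.get_clock())
E
```

```text
carrier [([315.3, 230.3], [617.3, -259.3, 22.0], 0.67)]
rack_top []
rack []
4.5
reader_stage [([306.7, 246.4], [620.9, 208.3, 34.0], 0.81)]
reader [([307.0, 240.4], [616.0, 208.5, 0.0], 0.94)]
6.5333
lifter [([295.1, 264.2], [439.7, -19.1, 0.0], 0.89)]
lifter_grip [([291.3, 294.7], [440.7, -19.1, 80.0], 0.75)]
lifter_tip [([328.0, 156.6], [555.5, -53.5, 1.5], 0.84)]
8.025
```

View pics/w_rack.png

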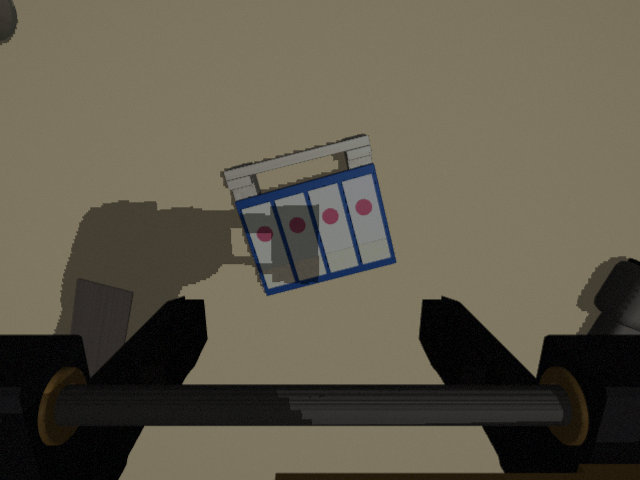

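View pics/w_reader.png

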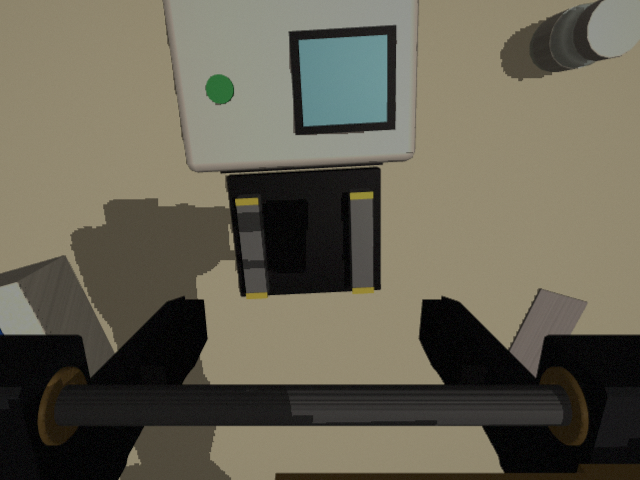

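View pics/w_lifter.png

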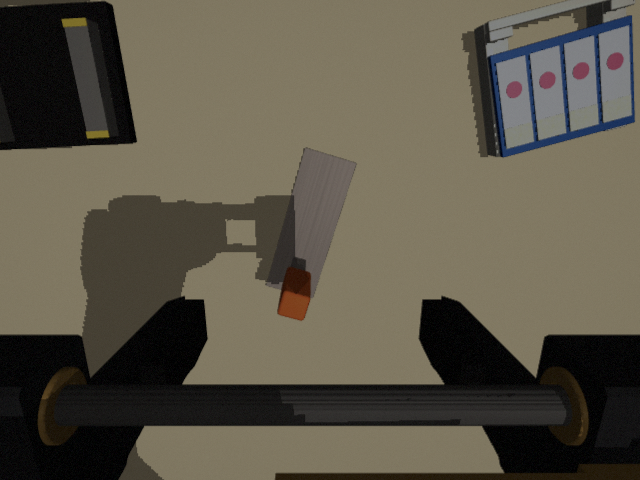

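The wrist views are clear. Carrier corners are at about (237,202), (374,165), (396,262) and (267,294). The yellow marks are at (247,202), (361,196), (363,291) and (257,296). The blade tip edge runs from (305,148) to (356,163), and the handle top is near (293,305). I refine these poses by segmentation.

```bash
cat > seg.py <<'E'
from h import *
import json
def load(n):
    tp,tq=json.load(open(n+".json")); K,W=campose("wrist",tp,tq)
    return cv2.imread(f"pics/w_{n}.png"),K,W
def blobs(m,amin):
    cs,_=cv2.findContours(m.astype(np.uint8),cv2.RETR_EXTERNAL,cv2.CHAIN_APPROX_NONE)
    return sorted([c[:,0,:].astype(float) for c in cs if cv2.contourArea(c)>amin],key=len,reverse=True)
def rect(c,K,W,z):
    P=np.array([at_z(K,W,p,z)[:2] for p in c],np.float32)
    r=cv2.minAreaRect(P); return r,cv2.boxPoints(r)
def carrier(im,K,W,z=28):
    h=cv2.cvtColor(im,cv2.COLOR_BGR2HSV)
    m=((h[...,0]>100)&(h[...,0]<130)&(h[...,1]>150)&(h[...,2]>25)).astype(np.uint8)
    m=cv2.morphologyEx(m,cv2.MORPH_CLOSE,np.ones((5,5)))
    return rect(blobs(m,1500)[0],K,W,z)
def yellow(im,K,W,lo=20,z=34):
    h=cv2.cvtColor(im,cv2.COLOR_BGR2HSV)
    m=(h[...,0]>lo)&(h[...,0]<35)&(h[...,1]>180)&(h[...,2]>60)
    return [at_z(K,W,b.mean(0),z)[:2] for b in blobs(m,40)]
if __name__=="__main__":
    np.set_printoptions(precision=1,suppress=True)
    for n in ["rack","lifter"]:
        r,b=carrier(*load(n)); print("carrier",r,b.tolist())
    K,W=load("rack")[1:]
    a,b=[at_z(K,W,p,32)[:2] for p in [(225,171.5),(367,135)]]
    d=a-b; print("crossbar",a,b,"yaw",np.arctan2(-d[0],d[1]))
    for n in ["reader"]: print("yellow",np.array(yellow(*load(n))))
    im,K,W=load("lifter")
    c=np.array([at_z(K,W,p,3)[:2] for p in [(305,148),(356,163),(313.5,297),(267,284)]]); print("blade",c, [np.linalg.norm(c[i]-c[i-1]) for i in range(4)])
    t=(c[0]+c[1])/2; q=(c[2]+c[3])/2; e=(t-q)/np.linalg.norm(t-q)
    print("lifter origin",t-120*e,q+35*e,"yaw",np.arctan2(e[1],e[0]))
    h=cv2.cvtColor(im,cv2.COLOR_BGR2HSV)
    m=((h[...,0]<15)&(h[...,1]>180)&(h[...,2]>130))
    b=blobs(m,50); print("top face",b[0].mean(0),rect(b[0],K,W,105)[0])
E
python3 seg.py
```

```text
carrier ((617.1796875, -260.5888671875), (89.76689147949219, 119.77165985107422), 15.430886268615723) [[557.9800415039062, -214.80418395996094], [589.8483276367188, -330.25836181640625], [676.3793334960938, -306.37353515625], [644.5110473632812, -190.91937255859375]]
carrier ((617.0859985351562, -260.657470703125), (90.0374755859375, 121.08837127685547), 15.413676261901855) [[557.5947265625, -214.2563018798828], [589.7783203125, -330.9893493652344], [676.5772705078125, -307.05865478515625], [644.3936767578125, -190.32559204101562]]
crossbar [ 670.1 -185.8] [ 698.5 -300.2] yaw 0.24342042853563045
yellow []
blade [[564.  -30.5]
 [549.4 -81.6]
 [401.8 -39.3]
 [417.5  12.1]] [np.float64(152.6085865901828), np.float64(53.134071593230814), np.float64(153.56058066363693), np.float64(53.73412723939898)]
lifter origin [441.4 -22.8] [443.3 -23.3] yaw -0.2808178266781022Traceback (most recent call last):
  File "seg.py", line 35, in <module>
    b=blobs(m,50); print("top face",b[0].mean(0),rect(b[0],K,W,105)[0])
                                    ~^^^
IndexError: list index out of range
```

```bash
python3 - <<'E'
from seg import *
np.set_printoptions(precision=1,suppress=True)
im,K,W=load("reader"); h=cv2.cvtColor(im,cv2.COLOR_BGR2HSV)
print(h[202,247],h[291,363])
for lo in [(18,35,120,60)]:
    m=(h[...,0]>18)&(h[...,0]<35)&(h[...,1]>150)&(h[...,2]>60); 
    y=[(b.mean(0),at_z(K,W,b.mean(0),34)[:2]) for b in blobs(m,30)]; print(y)
P=np.array([at_z(K,W,p,34)[:2] for p in [(247,202),(361,195.5),(363,291),(257,296)]]);print("hand",P,P.mean(0))
im,K,W=load("lifter"); h=cv2.cvtColor(im,cv2.COLOR_BGR2HSV); print(h[306,294],h[280,298])
print("handle top",at_z(K,W,(294,306.5),105))
yl=-0.281
for s in (1,-1):
    q=lambda y:down(y+s*np.pi/2)
    for p,y in [([442,-23,61],yl),([442,-23,200],yl),([470,-300,75],.269),([545,-280,75],.269),([545,-280,160],.269),([546,208,180],.03),([546,208,90],.03),([440,208,90],.03)]:
        j=bot.inverse_kinematics(p,q(y)); print(s,p,None if j is None else np.round(j,2))
E
```

```text
[ 25 166 149] [ 25 166 149]
[(array([246.2, 201.1]), array([663. , 261.1])), (array([361. , 194.9]), array([668.1, 160.5])), (array([362.7, 290. ]), array([577.5, 155.8])), (array([256.2, 295.3]), array([572.3, 256.5]))]
hand [[662.1 260.5]
 [667.6 160.5]
 [576.4 155.5]
 [571.5 255.8]] [619.4 208.1]
[ 11 197 127] [  8 209  50]
handle top [441.5 -22.7 105. ]
1 [442, -23, 61] [-0.   0.8 -0.1  2.2  0.4  0.1 -0.8]
1 [442, -23, 200] [ 0.2  0.5 -0.3  2.1  0.3  0.5 -0.7]
1 [470, -300, 75] [ 0.7  0.9 -0.4  1.9  0.7  0.5  0.1]
1 [545, -280, 75] [ 0.7  0.9 -0.5  1.7  0.6  0.7  0.1]
1 [545, -280, 160] [ 0.7  0.8 -0.5  1.7  0.5  0.8  0.2]
1 [546, 208, 180] [-0.2  0.7 -0.4  1.7  0.4  0.7 -0.8]
1 [546, 208, 90] [-0.3  0.8 -0.3  1.8  0.4  0.5 -0.8]
1 [440, 208, 90] [-0.4  0.8 -0.2  2.1  0.4  0.3 -0.9]
-1 [442, -23, 61] [ 0.6  1.2 -1.3  2.2  1.4  1.1  1.4]
-1 [442, -23, 200] [-0.6  0.7  0.9  2.2 -0.9  0.7 -2.5]
-1 [470, -300, 75] [ 0.4  0.9  0.2  1.9 -0.3  0.4 -2.1]
-1 [545, -280, 75] [ 0.3  0.9  0.2  1.7 -0.3  0.5 -2.2]
-1 [545, -280, 160] [ 0.2  0.8  0.3  1.7 -0.3  0.7 -2.2]
-1 [546, 208, 180] [ 0.2  1.  -1.3  1.7  1.   1.2  1.8]
-1 [546, 208, 90] [ 0.2  1.2 -1.3  1.8  1.2  1.2  1.7]
-1 [440, 208, 90] [ 0.1  1.1 -1.3  2.1  1.3  1.1  1.4]
```

Reader stage is at (620.2, 208.5) with yaw 0.051. The marks measure 90.8 by 100.7 mm against the given 90 by 100. Lifter is at (442, -23) with yaw -0.281. I grasp it now.

```bash
cat >> h.py <<'E'
def lf(yaw): return down(yaw+np.pi/2)   # tool pose gripping lifter of given yaw
C=np.array([617.1,-260.6]); CY=0.269; S=np.array([620.2,208.5]); SY=0.051
def ex(y): return np.array([np.cos(y),np.sin(y)])
E
python3 - <<'E'
from h import *
import json
L=[441.9,-22.9]; q=lf(-0.281)
bot.move_ptp([*L,150],q); bot.line_to([*L,61.3],velocity=100)
f0=bot.get_force()
bot.close_gripper(45); bot.pause(0.2)
print(bot.get_gripper_width(),bot.get_finger_force(),bot.get_eef_pos(),bot.get_force()-f0)
bot.line_to([*L,121.3],velocity=80); bot.pause(0.3)
print(bot.get_force()-f0,bot.get_torque(),bot.get_gripper_width(),bot.get_clock())
p=C-190*ex(CY); bot.line_to([*p,121.3],lf(CY),velocity=150); bot.pause(0.2)
tp,tq=bot.get_eef_pos(),bot.get_ee_rot()
im=bot.get_image("wrist"); cv2.imwrite("pics/w_held.png",im[:,:,::-1])
json.dump([list(map(float,tp)),list(map(float,tq))],open("held.json","w"))
K,W=campose("wrist",tp,tq)
for l,z in [("lifter",60),("lifter_tip",61.5),("lifter_grip",140)]:
    for d in bot.landmark_of("wrist",l)[:1]: print(l,d["location"],at_z(K,W,d["location"],z),d["confidence"])
print(tp,"expected tip",p+120*ex(CY),proj(K,W,[[*(p+120*ex(CY)),61.5]]),bot.get_clock())
E
```

```text
23.502200450632174 44.99999223276973 [442.30429569 -22.88411349  61.34116716] [ 0.50114471 -0.44953329  0.0927375 ]
[-0.14009131  0.67576684 -2.43190383] [-0.07881553  0.01696894 -0.04694351] 23.497315342048278 12.2583
lifter [311.9, 263.3] [ 432.57076592 -309.86707628   60.        ] 0.92
lifter_tip [529.0, 265.1] [ 549.47732715 -278.08394637   61.5       ] 0.71
lifter_grip [309.9, 342.5] [ 432.3980306 -311.2643258  140.       ] 0.62
[ 434.07072061 -310.64826728  121.34598692] expected tip [ 549.61739979 -279.20372728] [[528.37666603 266.96997524]] 14.7333
```

View pics/w_held.png

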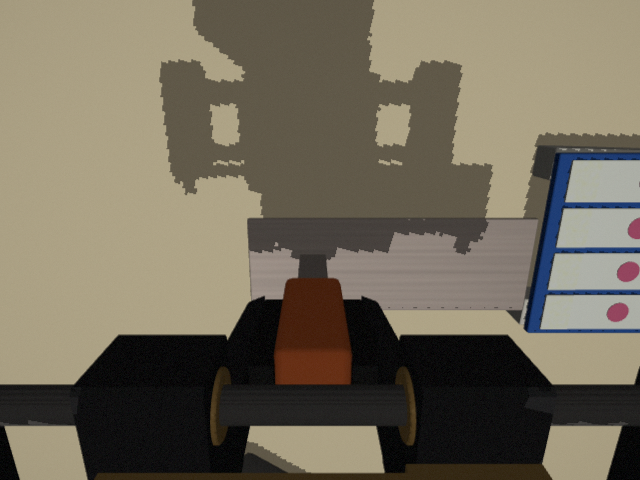

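The lifter is held as expected: the blade is level and its tip edge at about (530,265) falls within 1–2 px of the prediction. Now insert and lift.

```bash
python3 - <<'E'
from h import *
import json
e=ex(CY); q=lf(CY)
p=C-190*e
bot.line_to([*p,61.3+8],q,velocity=60)
p=C-75*e
hit=bot.line_to([*p,69.3],velocity=60,stop_force=4); print("hit",hit,bot.get_eef_pos(),bot.get_clock())
if hit: raise SystemExit
f0=bot.get_force()
bot.line_to([*p,61.3+17],velocity=40); bot.line_to([*p,61.3+24],velocity=10); 
bot.line_to([*p,61.3+60],velocity=40); bot.pause(.3)
print(bot.get_force()-f0,bot.get_gripper_width(),bot.get_clock())
tp,tq=bot.get_eef_pos(),bot.get_ee_rot()
im=bot.get_image("wrist"); cv2.imwrite("pics/w_lift.png",im[:,:,::-1])
json.dump([list(map(float,tp)),list(map(float,tq))],open("lift.json","w"))
from seg import load,carrier
r=carrier(*load("lift"),z=69); print(r)
c=np.array(r[0][0])-tp[:2]; print("rel",c@e,c@[-e[1],e[0]])
E
```

```text
hit False [ 544.4398549  -280.75830292   69.2635837 ] 17.8167
[ 1.65703646 -0.24061555 -0.90258648] 23.62552169303584 20.3917
(((615.970947265625, -255.59030151367188), (90.25377655029297, 109.07952880859375), 15.408249855041504), array([[ 557.9751 , -215.00084],
       [ 586.95703, -320.15973],
       [ 673.9668 , -296.17975],
       [ 644.98486, -191.02087]], dtype=float32))
rel 75.2752010348821 5.067865311795206
```

View pics/w_lift.png

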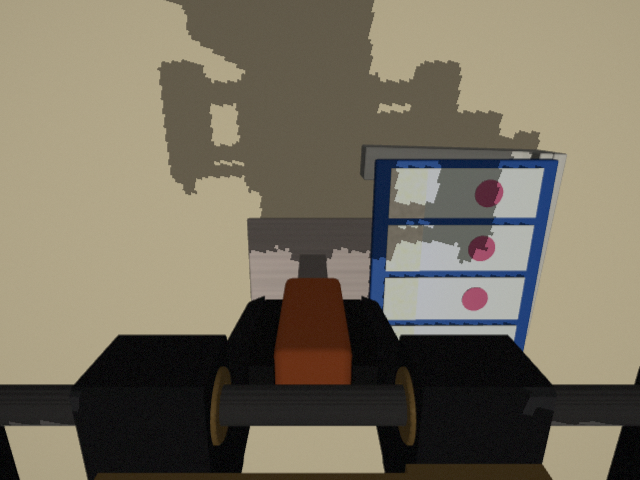

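The carrier sits level and square on the blade, with its centre 75.3 mm ahead of the handle. Only its near edge is hidden by the gripper. Now carry it to the reader and lower it.

```bash
python3 - <<'E'
from h import *
import json
from seg import load,carrier
e=ex(SY); n=np.array([-e[1],e[0]]); q=lf(SY)
p=S-75.3*e+0.4*n
bot.line_to([*p,61.3+62],q,velocity=110); bot.pause(.3); print(bot.get_clock(),bot.get_eef_pos())
tp,tq=bot.get_eef_pos(),bot.get_ee_rot()
im=bot.get_image("wrist"); cv2.imwrite("pics/w_over.png",im[:,:,::-1])
json.dump([list(map(float,tp)),list(map(float,tq))],open("over.json","w"))
r=carrier(*load("over"),z=71)[0]; c=np.array(r[0])-tp[:2]; print(r,"rel",c@e,c@n)
f0=bot.get_force()
bot.line_to([*p,61.3+36],velocity=40); bot.line_to([*p,61.3+28],velocity=8); bot.line_to([*p,61.3+24],velocity=15); bot.pause(.2)
print(bot.get_force()-f0,bot.get_clock())
tp,tq=bot.get_eef_pos(),bot.get_ee_rot()
im=bot.get_image("wrist"); cv2.imwrite("pics/w_set.png",im[:,:,::-1])
json.dump([list(map(float,tp)),list(map(float,tq))],open("set.json","w"))
r=carrier(*load("set"),z=40)[0]; c=np.array(r[0])-S; print(r,"err",c@e,c@n)
E
```

```text
25.3083 [544.97462161 205.02935296 123.29440912]
((619.6281127929688, 229.05630493164062), (93.72422790527344, 137.1732940673828), 1.1618177890777588) rel 75.78126878112687 20.190033903762334
[ 0.7102318  -0.48504117 -0.1191307 ] 27.925
((619.9657592773438, 213.9361572265625), (91.42635345458984, 108.32005310058594), 2.8954756259918213) err 0.043187690282450036 5.441030135136756
```

View pics/w_set.png

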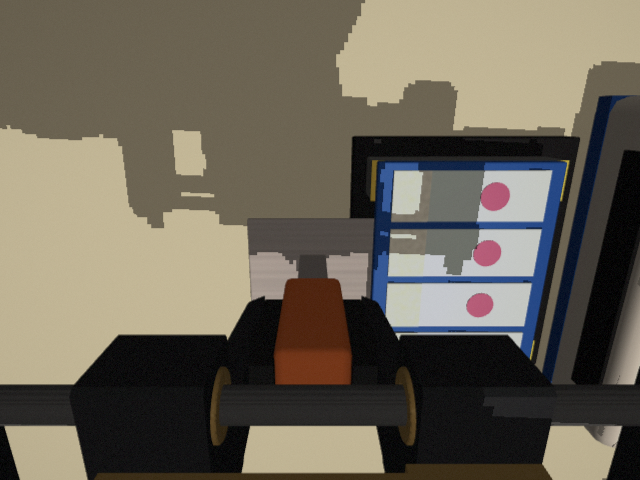

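The carrier is down on the rails and square, between the yellow marks at (373,180) and (563,180). Yaw is 2.9° as for the reader, and the x error is about 0. Now draw the blade out and check.

```bash
python3 - <<'E'
from h import *
import json
from seg import load,carrier
e=ex(SY); n=np.array([-e[1],e[0]])
p=bot.get_eef_pos()[:2]; z=61.3+24
p1=p-10*e; p2=p-135*e
print(bot.line_to([*p1,z],velocity=15,stop_force=3))
h=bot.line_to([*p2,z],velocity=60,stop_force=4); print(h,bot.get_eef_pos(),bot.get_clock())
for l in ("carrier","reader_stage"):
    K,W=campose("top"); bot.get_image("top")
    for d in bot.landmark_of("top",l)[:1]: print(l,at_z(K,W,d["location"],34),d["confidence"])
if not h:
    bot.line_to([*p2,61.3+4],velocity=40)
    print(bot.line_to([*p2,61.3-1.5],velocity=8,stop_force=3),bot.get_eef_pos(),bot.get_force(),bot.get_clock())
E
```

```text
False
False [410.50652723 198.22687332  85.28974603] 31.025
carrier [619.67521885 214.10829492  34.        ] 0.61
reader_stage [413.49567959 203.59942368  34.        ] 0.42
True [410.25031576 198.22649266  61.30543516] [-0.60397182 -0.94307227  5.23344231] 32.4083
```

```bash
python3 - <<'E'
from h import *
import json
from seg import load,carrier
e=ex(SY); n=np.array([-e[1],e[0]])
p=bot.get_eef_pos()
bot.gripper_open(); bot.pause(.3)
bot.line_to([p[0],p[1],200],velocity=80)
bot.move_ptp([600,204,260],down(0)); bot.pause(.3)
tp,tq=bot.get_eef_pos(),bot.get_ee_rot()
im=bot.get_image("wrist"); cv2.imwrite("pics/w_end.png",im[:,:,::-1])
json.dump([list(map(float,tp)),list(map(float,tq))],open("end.json","w"))
im,K,W=load("end"); im[:120]=0   # mask the machine's blue stripe region above
r=carrier(im,K,W,z=40)[0]; c=np.array(r[0])-S; print(r,"err",c@e,c@n,bot.get_clock())
E
```

```text
((619.696533203125, 208.08111572265625), (91.00204467773438, 120.82916259765625), 2.8953022956848145) err -0.524166018658117 -0.39267395921490955 36.925
```

View pics/w_end.png

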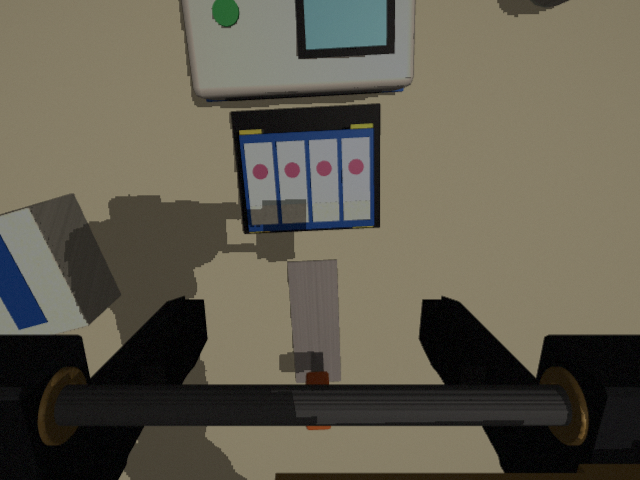

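The carrier is centred on the stage at about (310,180), with an error under 1 mm and yaw matching. The lifter stands free, its blade from (313,260) to (318,380).

```bash
python3 -c "
from station import bot
print(bot.finish_job())"
```

```text
the job is handed in; nothing more can be done
None
```

The carrier sits on the reader stage, within 1 mm of centre and square on the rails; the lifter stands upright on the bench, released, and the job was handed in at about 37 s.

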